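# Walk the tube block square onto the warm plate's rail

### The arm

A 6-joint arm with a two-finger parallel gripper is mounted at the origin on the work surface. World frame = base frame: x ahead of the robot, y to its left, z up, the work surface at z = 0. Lengths are in mm, angles in rad, forces in N, time in s.
With the tool pointing down it reaches from about 275 to 750 mm from the base axis. Payload 10.2 kg.
Tool frame: the origin (TCP) lies on the front face of the gripper's body, between the roots of the fingers; the fingertips stand 73 mm ahead of it and the grasp point (between the pads) lies 54 mm ahead of it; z points along the fingers, y is the line along which they close (so a half turn about z gives the same grasp; the last joint's range is limited). The gripper opens to 85 mm and grips with 20 to 120 N. Pads are 22 mm wide; open, the fingers measure 114 mm over their backs; the gripper's body (76 mm by 85 mm) begins 54 mm behind the grasp point. The pads swing forward as they close: fully open they stand 13 mm farther back than shut.
Start: joints at [0.905, 0.313, 1.498, -0, 1.331, -0.223], TCP at [224.961, 474.367, 303.894] pointing down, gripper open.
Joint ranges: [-2.94, 2.94], [-0.97, 2.17], [0.19, 2.56], [-1.23, 4.37], [0.02, 3.11], [-2.88, 2.88]. Speed limits (rad/s): [2.39, 2.39, 3.01, 3.14, 3.14, 3.14].

### API

Orientations are given as a unit quaternion [w, x, y, z].
In Python, from rig import * gives the robot as it stands.
- The arm moves only by the tool step_arm, never from a script. Its argument "plan" is a list of rows, each an object with "offset": the shift along the tool's x, y, z in cm, a list of three; "rot": the turn, a rotation vector about the tool's x, y, z in degrees, a list of three; "gripper": the finger opening in cm, from 0 to 8.54. In form: [{"offset": [x, y, z], "rot": [wx, wy, wz], "gripper": gripper}, ...]. A call has 1 to 12 rows; each row is the pose to reach, as a shift and turn from the pose commanded when the call began, along the tool's axes at that moment; what a row does not reach only later rows make up. A row lasts 1/10 s, in which the tool goes at most 50 mm and 8.59 degrees, less where a joint would pass 70% of its speed; a pose out of reach is approached as far as the arm can. A call with a gripper value outside its range is refused whole. The fingers move at their own pace and stop on an object; "squeeze" is the grip in N (left out, the last holds). Time passes only in rows, so rows that repeat a pose let the fingers close. It gives the time, the measured TCP pose, the force, the opening and the grip force at its end, in the units of the state.
- sense(): the state, without advancing time (a new reading comes with each control period).
- capture(name): name is "scene" or "side" or "wrist"; returns a dict with "color" (420x560x3 uint8, red, green, blue), "depth" (420x560 float32, mm along the optical axis (not along the pixel's ray), 0 where there is no reading), "vertical_fov" (degrees; the focal length in pixels is half the picture's height over the tangent of half this angle, whatever the lens; pixels are square), "cx", "cy" (the principal point, pixels), "k1" (the pictures are not rectified: a ray, as slopes to the right and down, at radius r is drawn at 1 + k1 r^2 times it, then the intrinsics apply), "rvec" (rotation vector, rad) and "tvec" (3), from world to camera coordinates, as OpenCV has them; the wrist camera has in their place "mount" (4x4, takes a point from camera to tool coordinates, whose origin is the TCP and whose axes are the flange's). Camera axes: x right, y down, z forward; pixel columns grow to the right and rows downward; lengths in mm; the calibration is good to about 2 mm. A picture is of the moment at which its call begins: read the wrist's pose just before it.
- finish_job(): hands the job in; it is judged then, once.
The state is a dict: "time_s": time; "joints": joint angles; "dq": joint speeds; "tau": joint torques, N m; "eef_pos": TCP position; "ee_rot": TCP orientation; "force": force on the tool from outside, world axes, zero at the start; "wrist_torque": the same for the moment, N m; "grip_width": opening from 0.0 (shut) to 1.0 (fully open); "grip_force": force on a finger pad.
Only numpy, scipy, OpenCV 4.12 (cv2) and the standard library are available. Lean on these libraries where they do the work, as an engineer would, in place of code of your own. Each camera call takes 0.05 s, during which the arm holds its last target. There are 200 camera calls.

### The job

The heavy aluminium tube block stands askew on the black warm plate. Never lifting or tipping it, walk it round with fingertip pushes, now on one corner and now on another as it needs, until one of its long sides faces the steel rail at the back of the plate, then slide it home so that this whole side rests flat against the rail. Have it about square before it meets the rail, so that no corner knocks into it, and leave the dish, the vial and the tube rack where they stand.

Things in the scene. Friction and masses are not known exactly. Their poses are not given: they have to be found in the camera images.
- tube_block: Loose silver aluminium tube block, 96 mm (its x) by 140 mm (its y) by 32 mm high, about 0.8 to 1.0 kg, with 24 open wells of 12 mm in its top (4 by 6). Origin at the centre of its underside, z up. Long sides: the faces at its x = +48 and -48 mm; either may face the rail. Slides under a push of about 4 to 14 N and stays where left.
- warm_plate: Fixed bench warm plate. Its flat black slab is 300 mm (x) by 480 mm (y), with its top 24 mm above the bench; behind the rail stands a white control housing, 46 mm high, at x = 152 to 228 mm. Origin under the slab's centre on the bench; x points from the robot's side towards the rail, y along the rail.
- stop_rail: Stainless stop rail fixed across the back of the slab: 320 mm long, 24 mm high above the slab, 16 mm thick. Origin: middle of its front face, at the slab's top, 130 mm from the plate's origin along x. Its x is square to that face, pointing into the rail, away from the open slab; y runs along it; z up. Block home: centre at x = -48 mm here, block's x along this x either way round.
- dish: Loose lidded clear culture dish with a white rim, 60 mm in diameter and 17 mm high, standing near one end of the plate; not to be disturbed. Origin at the centre of its underside.
- vial: Loose small amber vial with a white cap, 30 mm in diameter and 47 mm high, standing near the other end of the plate; not to be disturbed. Origin at the centre of its underside.
- tube_rack: Loose blue tube rack with white and orange capped tubes, 130 mm (its x) by 54 mm (its y), 72 mm high over the caps, standing on the bench beside the plate; not to be disturbed. Origin at the centre of its underside.
Mind the look-alikes: they are no part of the job. Of the things like the tube_block, leave any that is brown; of the rest the smaller one is meant.

How it is judged (in metres and radians):
At the end, for the whole second after the job is handed in: The block stands on the plate at rest, a long side within 2 degrees of the rail and within 3.5 mm of touching it at the middle, its centre within 90 mm of the middle of the rail so that all of the side is backed by it (angle between the x axis of tube_block and the x axis of stop_rail, either way round below 0.035 rad and x of tube_block in the frame of stop_rail between -0.0515 and -0.0445 m and y of tube_block in the frame of stop_rail between -0.09 and 0.09 m and z of tube_block in the frame of stop_rail between -0.004 and 0.004 m and angle between tube_block's own z axis and vertical below 0.03 rad and linear speed of tube_block below 0.01 m/s and angular speed of tube_block below 0.05 rad/s).
It fails at once if the block is lifted off the plate (6 mm) or tipped (more than 5 degrees) (z of tube_block in the frame of stop_rail above 0.006 m or angle between tube_block's own z axis and vertical above 0.09 rad).
It fails at once if the block knocks into the rail while it is more than 12 degrees from square (contact force between tube_block and stop_rail above 1 N and angle between the x axis of tube_block and the x axis of stop_rail, either way round above 0.21 rad).
It fails at once if the dish, the vial or the tube rack is moved more than 10 mm (distance of any of dish, vial, tube_rack from where it was at the start of the episode above 0.01 m).
It also fails if it takes over 58 s, if anything falls off the work surface, if the arm or the gripper's body presses on something with over 40 N, if the wrist force passes 120 N, or if a joint passes its speed limit or range.

## Working session

There is one attempt and no reset: what is moved stays moved. The work goes in short steps, Python scripts to look and compute and a tool call to move; the robot and the scene stay as the last step left them, time stands still between calls to the robot, and variables do not carry over. Pictures are saved under pics/ and viewed, at most 10 in all, crops included, and the job is handed in when it is done.

Besides the shell and the picture viewer there is one more tool, called after "Emit:" by a JSON object that holds its "fn" and its "kwargs". step_arm: Moves the arm, as the interface text tells. Its arguments: {"type":"object","properties":{"plan":{"type":"array"},"squeeze":{"type":"number"}},"required":["plan"]}

```bash
ls; mkdir -p pics; cat > h.py <<'E'
from rig import *
import numpy as np, cv2
def save(n,fn):
    c=capture(n); np.savez('pics/'+fn+'.npz',**{k:np.array(v) for k,v in c.items()})
    cv2.imwrite('pics/'+fn+'.png',c['color'][:,:,::-1]); return c
def load(fn): 
    d=np.load('pics/'+fn+'.npz'); return {k:d[k] for k in d}
def K(c):
    h=c['color'].shape[0]; f=h/2/np.tan(np.radians(float(c['vertical_fov']))/2)
    return np.array([[f,0,float(c['cx'])],[0,f,float(c['cy'])],[0,0,1]]),np.array([float(c['k1']),0,0,0,0])
def rays(c,px):
    k,d=K(c); return np.c_[cv2.undistortPoints(np.array(px,float).reshape(-1,1,2),k,d).reshape(-1,2),np.ones(len(px))]
def onplane(c,px,z):
    R=cv2.Rodrigues(c['rvec'].astype(float))[0]; o=-R.T@c['tvec'].reshape(3)
    r=rays(c,px)@R; return o+r*((z-o[2])/r[:,2])[:,None]
def cloud(c):
    h,w=c['depth'].shape; v,u=np.mgrid[:h,:w]; px=np.c_[u.ravel(),v.ravel()]
    R=cv2.Rodrigues(c['rvec'].astype(float))[0]
    P=rays(c,px)*c['depth'].reshape(-1,1)-c['tvec'].reshape(1,3)
    return (P@R).reshape(h,w,3)
E
python3 - <<'E'
from h import *
s=sense(); print(s)
a=save('scene','s0'); b=save('side','d0')
cv2.imwrite('pics/both.png',cv2.resize(np.hstack([a['color'],b['color']])[:,:,::-1],(800,300)))
E
```

```text
pics
{'time_s': 0.0, 'joints': array([ 9.04589719e-01,  3.13471945e-01,  1.49843433e+00, -4.27902657e-05,
        1.33100231e+00, -2.23403674e-01]), 'dq': array([ 6.27988421e-04,  3.73459092e-04, -6.78492728e-05, -2.32628610e-03,
       -2.05940381e-04,  4.17500680e-04]), 'tau': array([ 2.55791947e-04, -4.12271690e+01, -2.59736019e+01, -1.06617611e-04,
        4.19959193e-03, -1.67533648e-05]), 'eef_pos': array([224.86430135, 474.22405666, 303.32482162]), 'ee_rot': array([-2.64352573e-04,  2.19592078e-01,  9.75591557e-01, -6.02881903e-04]), 'force': array([-0.47245613,  0.28965354,  1.19218153]), 'wrist_torque': array([ 0.02796501, -0.00498027, -0.01067753]), 'grip_force': 0.0, 'grip_width': 1.0005659336565356}
```

View pics/s0.png

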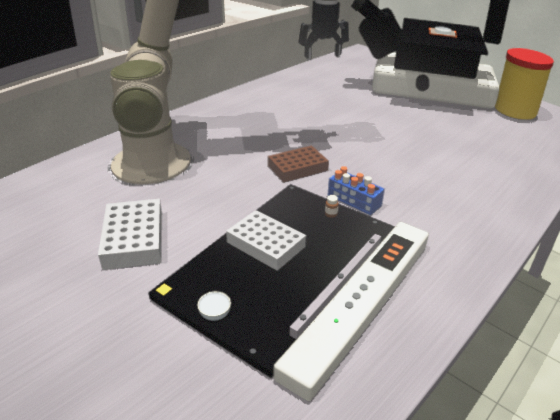

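View pics/d0.png

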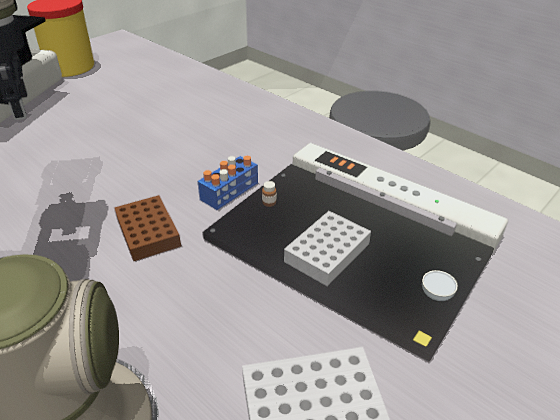

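The scene view shows three look-alikes: a brown block at (298,162), a big silver block on the bench at (132,232), and a smaller silver block askew on the black plate at (266,238). The last is the one meant: it isn't brown, it's the smaller silver one, and it stands on the plate. In the side view it is at (328,247), the rail at (385,200), the dish at (440,285), the vial at (269,193) and the rack at (228,182).

```bash
cat >> h.py <<'E'
def blob(P,m,box=None):
    n,l,st,ce=cv2.connectedComponentsWithStats(m.astype(np.uint8)); return l,st,ce
def topmask(c,lo,hi,seed):
    P=cloud(c); z=P[:,:,2]; m=(z>lo)&(z<hi)&(c['depth']>0)
    m=cv2.morphologyEx(m.astype(np.uint8),cv2.MORPH_OPEN,np.ones((2,2)))
    return P,m
def block(c,seed,z=56):
    # bright silver on black: top face by height, else close wells
    P,m=topmask(c,z-6,z+6,seed)
    m=cv2.morphologyEx(m,cv2.MORPH_CLOSE,cv2.getStructuringElement(cv2.MORPH_ELLIPSE,(11,11)))
    n,l,st,ce=cv2.connectedComponentsWithStats(m)
    i=l[seed[1],seed[0]]
    if i==0: return None
    ct=max(cv2.findContours((l==i).astype(np.uint8),cv2.RETR_EXTERNAL,cv2.CHAIN_APPROX_NONE)[0],key=cv2.contourArea)
    Q=onplane(c,ct.reshape(-1,2),z)[:,:2]
    return cv2.minAreaRect(Q.astype(np.float32))
E
python3 - <<'E'
from h import *
for fn,seed in (('s0',(266,236)),('d0',(331,240))):
    c=load(fn); P=cloud(c); print(fn,P[seed[1],seed[0]], block(c,seed))
c=load('s0');d=load('d0')
# rail top z 48, plate corners z 24 by rays
ends=[(378,237),(294,331)]
print('rail top front ends scene', onplane(c,ends,48))
print('rail ends side',onplane(d,[(317,172),(456,224)],48))
print('plate corners scene L,top,bottom', onplane(c,[(151,295),(290,185),(278,362)],24))
print('plate corners side',onplane(d,[(204,235),(432,361),(280,163)],24))
print('dish',onplane(c,[(214,303)],17+24),onplane(d,[(440,284)],17+24))
print('vial',onplane(c,[(332,199)],71),onplane(d,[(269,185)],71))
print('rack cloud',np.median(cloud(c)[185:200,335:380].reshape(-1,3),0))
cv2.imwrite('pics/crop.png',cv2.resize(c['color'][180:380,140:440,::-1],(780,520),interpolation=cv2.INTER_CUBIC))
E
```

```text
s0 [513.81284329 -50.45026979  53.40274054] ((513.331787109375, -50.22380828857422), (144.57176208496094, 101.26318359375), 4.741123676300049)
d0 [511.72789278 -49.9735645   54.35264869] ((503.4007873535156, -52.77392578125), (145.6479034423828, 99.95686340332031), 4.534332275390625)
rail top front ends scene [[ 684.3704149   118.09838514   48.        ]
 [ 723.58261007 -194.81567457   48.        ]]
rail ends side [[ 667.97507509  115.43804515   48.        ]
 [ 722.29887443 -192.93916855   48.        ]]
plate corners scene L,top,bottom [[ 455.38393248 -306.55482979   24.        ]
 [ 389.29152503  162.08819971   24.        ]
 [ 736.04692323 -247.59736449   24.        ]]
plate corners side [[ 379.16040925  155.89304251   24.        ]
 [ 433.33680257 -315.19301751   24.        ]
 [ 663.38315058  222.49933017   24.        ]]
dish [[ 570.41390559 -243.75956733   41.        ]] [[ 566.74651789 -247.97185319   41.        ]]
vial [[544.03391826 133.22029951  71.        ]] [[538.13360152 134.94656339  71.        ]]
rack cloud [544.04278836 234.94213865  40.58594602]
```

View pics/crop.png

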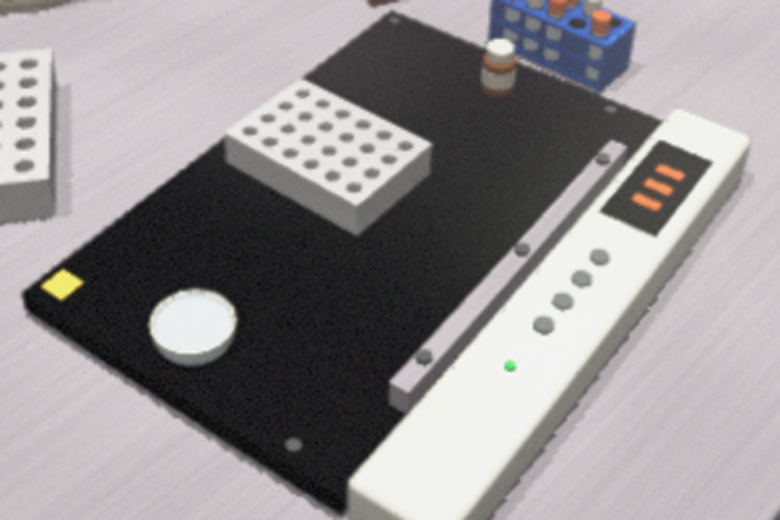

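The enlarged crop shows the silver 4x6-well block at crop (328,150), long axis about square to the rail, so it needs a turn of about 87° clockwise. I'll go above the plate with the tool turned so its y lies along the rail, then look from there.

Emit:
{"fn": "step_arm", "kwargs": {"plan": [{"offset": [-50, -31.9, 0], "rot": [0, 0, -32.7], "gripper": 0}, {"offset": [-50, -31.9, 0], "rot": [0, 0, -32.7], "gripper": 0}, {"offset": [-50, -31.9, 0], "rot": [0, 0, -32.7], "gripper": 0}, {"offset": [-50, -31.9, 0], "rot": [0, 0, -32.7], "gripper": 0}, {"offset": [-50, -31.9, 0], "rot": [0, 0, -32.7], "gripper": 0}, {"offset": [-50, -31.9, 0], "rot": [0, 0, -32.7], "gripper": 0}, {"offset": [-50, -31.9, 0], "rot": [0, 0, -32.7], "gripper": 0}, {"offset": [-50, -31.9, 0], "rot": [0, 0, -32.7], "gripper": 0}, {"offset": [-50, -31.9, 0], "rot": [0, 0, -32.7], "gripper": 0}, {"offset": [-50, -31.9, 0], "rot": [0, 0, -32.7], "gripper": 0}, {"offset": [-50, -31.9, 0], "rot": [0, 0, -32.7], "gripper": 0}, {"offset": [-50, -31.9, 0], "rot": [0, 0, -32.7], "gripper": 0}, {"offset": [-50, -31.9, 0], "rot": [0, 0, -32.7], "gripper": 0}]}}

```text
validation failed for argument at $.pl...
```

Twelve rows are the limit, so I'll resend with 12.

Emit:
{"fn": "step_arm", "kwargs": {"plan": [{"offset": [-50, -31.9, 0], "rot": [0, 0, -32.7], "gripper": 0}, {"offset": [-50, -31.9, 0], "rot": [0, 0, -32.7], "gripper": 0}, {"offset": [-50, -31.9, 0], "rot": [0, 0, -32.7], "gripper": 0}, {"offset": [-50, -31.9, 0], "rot": [0, 0, -32.7], "gripper": 0}, {"offset": [-50, -31.9, 0], "rot": [0, 0, -32.7], "gripper": 0}, {"offset": [-50, -31.9, 0], "rot": [0, 0, -32.7], "gripper": 0}, {"offset": [-50, -31.9, 0], "rot": [0, 0, -32.7], "gripper": 0}, {"offset": [-50, -31.9, 0], "rot": [0, 0, -32.7], "gripper": 0}, {"offset": [-50, -31.9, 0], "rot": [0, 0, -32.7], "gripper": 0}, {"offset": [-50, -31.9, 0], "rot": [0, 0, -32.7], "gripper": 0}, {"offset": [-50, -31.9, 0], "rot": [0, 0, -32.7], "gripper": 0}, {"offset": [-50, -31.9, 0], "rot": [0, 0, -32.7], "gripper": 0}]}}

```text
time_s: 1.3
eef_pos: [530.3, -13.4, 303.7]
ee_rot: [-0.0, -0.064, 0.998, 0.0]
force: [0.9, 1.5, 0.0]
grip_width: 0.007
grip_force: 0.0
```

```bash
cat >> h.py <<'E'
def wrist(fn):
    from scipy.spatial.transform import Rotation as Ro
    s=sense(); c=capture('wrist'); q=s['ee_rot']
    T=np.eye(4); T[:3,:3]=Ro.from_quat([q[1],q[2],q[3],q[0]]).as_matrix(); T[:3,3]=s['eef_pos']
    W=np.linalg.inv(T@np.array(c['mount']))
    c['rvec']=cv2.Rodrigues(W[:3,:3])[0]; c['tvec']=W[:3,3]
    np.savez('pics/'+fn+'.npz',**{k:np.array(v) for k,v in c.items()})
    cv2.imwrite('pics/'+fn+'.png',c['color'][:,:,::-1]); return s,c
E
python3 - <<'E'
from h import *
s,c=wrist('w0'); print(s['time_s'],s['eef_pos'],s['ee_rot'],s['joints'],s['force'])
E
```

```text
1.3 [530.25226004 -13.37518365 303.6737455 ] [-2.17609284e-04 -6.37733548e-02  9.97964378e-01  1.12784621e-04] [-2.46303561e-01  3.25188855e-01  1.48150977e+00  8.43176308e-05
  1.33537732e+00 -1.94475290e+00] [0.85352299 1.48089532 0.04509404]
```

View pics/w0.png

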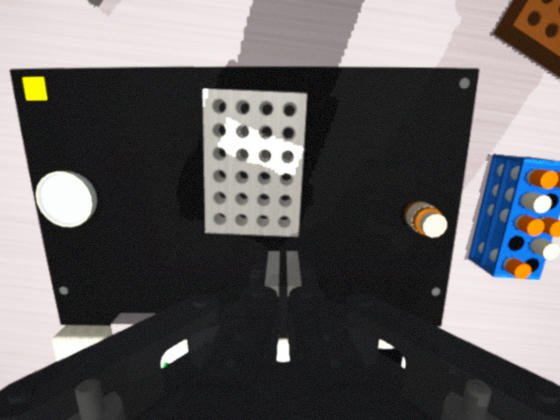

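Wrist view from above: block corners near (204,89), (307,94), (300,237) and (206,235), dish at (66,199), vial at (428,221), rack at right. The plate's robot-side edge runs from (12,70) to (478,69), and the fingers hide the rail.

```bash
python3 - <<'E'
from h import *
c=load('w0'); np.set_printoptions(precision=1,suppress=True)
P=cloud(c)
print('plate near corners',onplane(c,[(12,70),(478,69)],24),'screws',onplane(c,[(464,83),(435,292),(63,291)],24))
print('block cloud',P[180,230],P[210,255]); r=block(c,(253,183)); print(r)
print('block corners',onplane(c,[(204,89),(307,94),(300,237),(206,235)],56))
print('dish',onplane(c,[(66,199)],41),'vial',onplane(c,[(433,224)],71))
# near plate edge fit
g=c['color'].astype(int).sum(2); pts=[]
for u in list(range(60,190,5))+list(range(320,460,5)):
    col=g[40:110,u]; d=np.diff(col); 
    pts.append((u,40+np.argmin(d)+.5))
Q=onplane(c,pts,24)[:,:2]; l=cv2.fitLine(Q.astype(np.float32),cv2.DIST_HUBER,0,.01,.01).ravel(); print('edge line',l,np.degrees(np.arctan2(l[1],l[0])))
# rail top line in scene & side clouds: fit plate edge with z
for fn in('s0','d0'):
    k=load(fn); Pk=cloud(k); z=Pk[:,:,2]
    m=(abs(z-24)<5)&(k['color'].sum(2)<150)&(Pk[:,:,0]>350)&(Pk[:,:,0]<760)&(abs(Pk[:,:,1]+50)<270)
    rr=cv2.minAreaRect(Pk[m][:,:2].astype(np.float32)); print(fn,rr,np.median(z[m]))
E
```

```text
plate near corners [[ 443.7 -301.3   24. ]
 [ 383.9  167.4   24. ]] screws [[ 398.9  156.6   24. ]
 [ 632.8  185.8   24. ]
 [ 689.4 -260.2   24. ]]
block cloud [523.  -65.9  54.5] [550.2 -38.1  55.2]
((507.3312683105469, -43.93738555908203), (139.4027557373047, 96.06953430175781), 4.723783016204834)
block corners [[441.4 -96.9  56. ]
 [433.8  -2.2  56. ]
 [572.8  11.1  56. ]
 [583.  -85.4  56. ]]
dish [[ 567.7 -239.2   41. ]] vial [[537.8 136.9  71. ]]
edge line [  0.1  -1.  410.3 -47.3] -82.749664
s0 ((564.9030151367188, -69.26042175292969), (297.78173828125, 444.00079345703125), 7.320649147033691) 23.61878576796996
d0 ((555.0098876953125, -52.809326171875), (295.9007873535156, 480.4986267089844), 6.973565578460693) 24.654050293494677
```

Rail frame (wrist measure): origin (692,-32), yaw 7.25°. The block is at x=-184, y=+11, with its long axis 2.5° off the rail's x. Its size reads 139x96, which matches. First push: on the left face near the far end, towards -y, which turns it clockwise.

Emit:
{"fn": "step_arm", "kwargs": {"plan": [{"offset": [-2.9, 5.65, 0], "rot": [0, 0, 0], "gripper": 0}, {"offset": [-2.9, 5.65, 4], "rot": [0, 0, 0], "gripper": 0}, {"offset": [-2.9, 5.65, 9], "rot": [0, 0, 0], "gripper": 0}, {"offset": [-2.9, 5.65, 14], "rot": [0, 0, 0], "gripper": 0}, {"offset": [-2.9, 5.65, 18], "rot": [0, 0, 0], "gripper": 0}, {"offset": [-2.9, 5.65, 19.6], "rot": [0, 0, 0], "gripper": 0}, {"offset": [-2.9, 4.5, 19.6], "rot": [0, 0, 0], "gripper": 0}, {"offset": [-2.9, 3.5, 19.6], "rot": [0, 0, 0], "gripper": 0}, {"offset": [-2.9, 3.0, 19.6], "rot": [0, 0, 0], "gripper": 0}, {"offset": [-2.9, 2.4, 19.6], "rot": [0, 0, 0], "gripper": 0}, {"offset": [-2.9, 1.8, 19.6], "rot": [0, 0, 0], "gripper": 0}, {"offset": [-2.9, 1.2, 19.6], "rot": [0, 0, 0], "gripper": 0}]}}

```text
time_s: 2.55
eef_pos: [557.7, 4.2, 109.2]
ee_rot: [0.002, -0.064, 0.998, 0.0]
force: [1.4, 5.7, 1.9]
grip_width: 0.004
grip_force: 2.7
```

```bash
cat >> h.py <<'E'
th=np.radians(7.25); O=np.array([691.6,-31.7]); A=np.array([[np.cos(th),np.sin(th)],[-np.sin(th),np.cos(th)]])
def rf(p): return A@(np.array(p)[:2]-O)
def topblk(c,z=56):
    # largest block-sized top-height component
    P=cloud(c); p=(P[:,:,:2]-O)@A.T
    m=(abs(P[:,:,2]-z)<6)&(c['depth']>0)&(p[:,:,0]<-5)&(p[:,:,0]>-290)&(abs(p[:,:,1])<165)
    m=cv2.morphologyEx(m.astype(np.uint8),cv2.MORPH_CLOSE,cv2.getStructuringElement(cv2.MORPH_ELLIPSE,(9,9)))
    m=cv2.morphologyEx(m,cv2.MORPH_OPEN,np.ones((5,5)))
    n,l,st,ce=cv2.connectedComponentsWithStats(m); i=1+np.argmax(st[1:,4])
    ct=max(cv2.findContours((l==i).astype(np.uint8),cv2.RETR_EXTERNAL,cv2.CHAIN_APPROX_NONE)[0],key=cv2.contourArea)
    Q=(onplane(c,ct.reshape(-1,2),z)[:,:2]-O)@A.T
    r=cv2.minAreaRect(Q.astype(np.float32)); (w,h),a=r[1],r[2]
    if w<h: a-=90
    return dict(c=np.round(r[0],1),size=np.round((w,h),1),long_deg=round((a+90)%180-90,1),corners=np.round(cv2.boxPoints(r)).tolist())
def rep(fn):
    s,w=wrist(fn); print('t',s['time_s'],'tool rail xy',rf(s['eef_pos']).round(1),'z',s['eef_pos'][2].round(1),'F',s['force'].round(1))
    for n,c in(('wrist',w),('scene',save('scene',fn+'s')),('side',save('side',fn+'d'))):
        try: print(n,topblk(c))
        except Exception as e: print(n,e)
E
python3 -c "
from h import *
for f in('w0','s0','d0'): print(topblk(load(f)))
rep('w1')"
```

```text
{'c': array([-185.3,   10.2]), 'size': array([ 96. , 139.2]), 'long_deg': -2.6, 'corners': [[-257.0, -35.0], [-118.0, -41.0], [-114.0, 55.0], [-253.0, 61.0]]}
{'c': array([-182.9,    5.5]), 'size': array([101.6, 145.1]), 'long_deg': -2.5, 'corners': [[-258.0, -42.0], [-113.0, -48.0], [-108.0, 53.0], [-253.0, 59.0]]}
{'c': array([-188.3,    5.7]), 'size': array([100.3, 146.1]), 'long_deg': -2.6, 'corners': [[-264.0, -41.0], [-118.0, -48.0], [-113.0, 53.0], [-259.0, 59.0]]}
t 2.55 tool rail xy [-128.3   52.5] z 109.2 F [1.4 5.7 1.9]
wrist {'c': array([-177.9,    5.5]), 'size': array([124.4, 117.3]), 'long_deg': 89.2, 'corners': [[-237.0, -56.0], [-120.0, -57.0], [-118.0, 67.0], [-236.0, 68.0]]}
scene {'c': array([-187.1,    3. ]), 'size': array([116.8, 145.3]), 'long_deg': -9.9, 'corners': [[-269.0, -42.0], [-126.0, -67.0], [-106.0, 48.0], [-249.0, 73.0]]}
side {'c': array([-191.9,    5.5]), 'size': array([120.7, 145.6]), 'long_deg': -9.9, 'corners': [[-274.0, -41.0], [-131.0, -66.0], [-110.0, 52.0], [-253.0, 77.0]]}
```

Emit:
{"fn": "step_arm", "kwargs": {"plan": [{"offset": [0, -0.5, 0], "rot": [0, 0, 0], "gripper": 0}, {"offset": [0, -1, 0], "rot": [0, 0, 0], "gripper": 0}, {"offset": [0.1, -1.6, 0], "rot": [0, 0, 0], "gripper": 0}, {"offset": [0.2, -2.2, 0], "rot": [0, 0, 0], "gripper": 0}, {"offset": [0.3, -2.8, 0], "rot": [0, 0, 0], "gripper": 0}, {"offset": [0.4, -3.4, 0], "rot": [0, 0, 0], "gripper": 0}, {"offset": [0.5, -4, 0], "rot": [0, 0, 0], "gripper": 0}, {"offset": [0.6, -4.6, 0], "rot": [0, 0, 0], "gripper": 0}, {"offset": [0.6, -5, 0], "rot": [0, 0, 0], "gripper": 0}, {"offset": [0.6, -5, 0], "rot": [0, 0, 0], "gripper": 0}]}}

```text
time_s: 3.7
eef_pos: [557.4, -46.5, 108.1]
ee_rot: [0.0, -0.064, 0.998, -0.0]
force: [1.9, 0.4, 1.3]
grip_width: -0.004
grip_force: 0.8
```

```bash
python3 - <<'E'
s=open('h.py').read()
s=s.replace("def topblk(c,z=56):","def topblk(c,z=56,tool=None):").replace("    m=cv2.morphologyEx(m.astype(np.uint8),cv2.MORPH_CLOSE,cv2.getStructuringElement(cv2.MORPH_ELLIPSE,(9,9)))","    if tool is not None: m&=np.abs(p-tool).max(2)>18\n    m=cv2.morphologyEx(m.astype(np.uint8),cv2.MORPH_CLOSE,cv2.getStructuringElement(cv2.MORPH_ELLIPSE,(9,9)))")
s=s.replace("topblk(c))\n        except","topblk(c,56,rf(s['eef_pos'])))\n        except")
open('h.py','w').write(s)
E
python3 -c "
from h import *
rep('w2')
a=load('w2s')['color'];b=load('w2d')['color']
cv2.imwrite('pics/v2.png',np.hstack([a[150:400,120:450],b[130:380,190:520]])[:,:,::-1])"
```

```text
t 3.7 tool rail xy [-135.     2.2] z 108.1 F [1.9 0.4 1.3]
wrist {'c': array([-207.3,  -25.1]), 'size': array([ 95.6, 139.5]), 'long_deg': -33.2, 'corners': [[-292.0, -27.0], [-175.0, -103.0], [-123.0, -23.0], [-240.0, 53.0]]}
scene {'c': array([-205.1,  -29. ]), 'size': array([ 98.1, 147.3]), 'long_deg': -33.2, 'corners': [[-294.0, -30.0], [-170.0, -110.0], [-117.0, -28.0], [-240.0, 52.0]]}
side {'c': array([-209.5,  -29.8]), 'size': array([101.5, 144.1]), 'long_deg': -33.3, 'corners': [[-298.0, -33.0], [-177.0, -112.0], [-121.0, -27.0], [-242.0, 52.0]]}
```

View pics/v2.png

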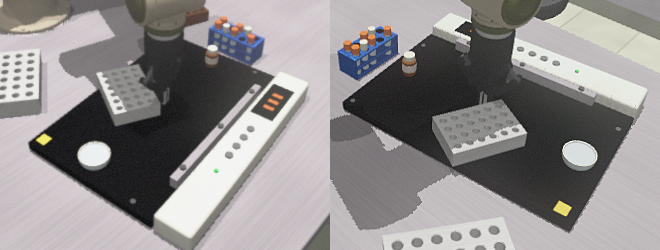

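Wrist view now reads the block at 95.6x139.5, centre (-207,-25), turned to -33°; the picture shows it clear of dish and vial. Next push: on the short near-left face by its left corner, forward and to the right.

Emit:
{"fn": "step_arm", "kwargs": {"plan": [{"offset": [0, 1, -4], "rot": [0, 0, 0], "gripper": 0}, {"offset": [4.5, 3, -4], "rot": [0, 0, 0], "gripper": 0}, {"offset": [9, 5, -4], "rot": [0, 0, 0], "gripper": 0}, {"offset": [13, 6.3, -4], "rot": [0, 0, 0], "gripper": 0}, {"offset": [14.1, 6.3, -4], "rot": [0, 0, 0], "gripper": 0}, {"offset": [14.1, 6.3, 0], "rot": [0, 0, 0], "gripper": 0}, {"offset": [13.2, 5.8, 0], "rot": [0, 0, 0], "gripper": 0}, {"offset": [12.4, 5.2, 0], "rot": [0, 0, 0], "gripper": 0}, {"offset": [11.9, 4.9, 0], "rot": [0, 0, 0], "gripper": 0}, {"offset": [11.35, 4.6, 0], "rot": [0, 0, 0], "gripper": 0}, {"offset": [10.8, 4.25, 0], "rot": [0, 0, 0], "gripper": 0}, {"offset": [10.3, 3.9, 0], "rot": [0, 0, 0], "gripper": 0}]}}

```text
time_s: 5.05
eef_pos: [450.4, -20.4, 108.6]
ee_rot: [-0.001, -0.064, 0.998, 0.0]
force: [-4.2, 4.1, 3.0]
grip_width: -0.002
grip_force: 3.1
```

```bash
python3 -c "
from h import *
rep('w3')"
```

```text
t 5.05 tool rail xy [-237.8   41.7] z 108.6 F [-4.2  4.1  3. ]
wrist {'c': array([-240.4,  -45. ]), 'size': array([ 64.9, 126.7]), 'long_deg': -67.2, 'corners': [[-295.0, 1.0], [-246.0, -116.0], [-186.0, -91.0], [-235.0, 26.0]]}
scene {'c': array([-193.3,  -43.3]), 'size': array([ 97.3, 147.9]), 'long_deg': -38.7, 'corners': [[-281.0, -35.0], [-166.0, -127.0], [-105.0, -52.0], [-221.0, 41.0]]}
side {'c': array([-198.1,  -43.8]), 'size': array([101.4, 144.3]), 'long_deg': -38.6, 'corners': [[-286.0, -38.0], [-173.0, -128.0], [-110.0, -49.0], [-223.0, 41.0]]}
```

That push slid more than it turned: the block is now at about (-195,-39), -38.6°. A better lever is the right-hand long face at its near corner, pushed forward and left, which turns it and brings it back to the middle.

Emit:
{"fn": "step_arm", "kwargs": {"plan": [{"offset": [0.5, 0.5, -4], "rot": [0, 0, 0], "gripper": 0}, {"offset": [3, -4, -4], "rot": [0, 0, 0], "gripper": 0}, {"offset": [5.5, -8.5, -4], "rot": [0, 0, 0], "gripper": 0}, {"offset": [6.2, -11.2, -4], "rot": [0, 0, 0], "gripper": 0}, {"offset": [6.2, -11.2, -4], "rot": [0, 0, 0], "gripper": 0}, {"offset": [6.2, -11.2, 0], "rot": [0, 0, 0], "gripper": 0}, {"offset": [5.4, -10.4, 0], "rot": [0, 0, 0], "gripper": 0}, {"offset": [4.5, -9.5, 0], "rot": [0, 0, 0], "gripper": 0}, {"offset": [4.3, -9, 0], "rot": [0, 0, 0], "gripper": 0}, {"offset": [4.1, -8.5, 0], "rot": [0, 0, 0], "gripper": 0}, {"offset": [3.9, -8, 0], "rot": [0, 0, 0], "gripper": 0}, {"offset": [3.65, -7.5, 0], "rot": [0, 0, 0], "gripper": 0}]}}

```text
time_s: 6.4
eef_pos: [423.6, -99.3, 108.4]
ee_rot: [0.0, -0.064, 0.998, -0.0]
force: [-3.0, -3.3, 3.7]
grip_width: 0.004
grip_force: 2.4
```

```bash
python3 -c "
from h import *
rep('w4')"
```

```text
t 6.4 tool rail xy [-274.4  -33.3] z 108.4 F [-3.  -3.3  3.7]
wrist {'c': array([-248. ,  -32.6]), 'size': array([6.7, 4.9]), 'long_deg': 0.1, 'corners': [[-251.0, -30.0], [-251.0, -35.0], [-245.0, -35.0], [-245.0, -30.0]]}
scene {'c': array([-188.2,  -37.2]), 'size': array([ 95.4, 146.4]), 'long_deg': -48.9, 'corners': [[-272.0, -13.0], [-176.0, -124.0], [-104.0, -61.0], [-200.0, 49.0]]}
side {'c': array([-167.2,  -66.6]), 'size': array([100.1,  66.9]), 'long_deg': 41.2, 'corners': [[-227.0, -74.0], [-183.0, -125.0], [-107.0, -59.0], [-152.0, -8.0]]}
```

Emit:
{"fn": "step_arm", "kwargs": {"plan": [{"offset": [-0.2, 0.6, 0], "rot": [0, 0, 0], "gripper": 0}, {"offset": [-0.4, 1.2, 0], "rot": [0, 0, 0], "gripper": 0}, {"offset": [-0.7, 1.8, 0], "rot": [0, 0, 0], "gripper": 0}, {"offset": [-1.0, 2.4, 0], "rot": [0, 0, 0], "gripper": 0}, {"offset": [-1.4, 2.9, 0], "rot": [0, 0, 0], "gripper": 0}, {"offset": [-1.8, 3.4, 0], "rot": [0, 0, 0], "gripper": 0}, {"offset": [-2.2, 3.8, 0], "rot": [0, 0, 0], "gripper": 0}, {"offset": [-2.6, 4.2, 0], "rot": [0, 0, 0], "gripper": 0}, {"offset": [-2.6, 4.2, 0], "rot": [0, 0, 0], "gripper": 0}]}}

```text
time_s: 7.45
eef_pos: [444.4, -54.1, 107.9]
ee_rot: [0.0, -0.064, 0.998, 0.0]
force: [0.4, 0.3, -0.8]
grip_width: -0.001
grip_force: 0.0
```

```bash
python3 -c "
from h import *
rep('w5')"
```

```text
t 7.45 tool rail xy [-248.1    9. ] z 107.9 F [ 0.4  0.3 -0.8]
wrist {'c': array([-218.6,  -37.6]), 'size': array([ 5.6, 14.9]), 'long_deg': -54.7, 'corners': [[-225.0, -33.0], [-217.0, -45.0], [-212.0, -42.0], [-221.0, -30.0]]}
scene {'c': array([-175. ,  -27.5]), 'size': array([ 98.7, 147. ]), 'long_deg': -74.9, 'corners': [[-242.0, 31.0], [-204.0, -111.0], [-108.0, -86.0], [-146.0, 56.0]]}
side {'c': array([-175.,  -46.]), 'size': array([102.2, 103.4]), 'long_deg': -74.1, 'corners': [[-238.0, -10.0], [-210.0, -110.0], [-112.0, -82.0], [-140.0, 18.0]]}
```

The block is at -75°, centre about (-177,-23). Now I open the fingers and square it with a two-fingertip push on the near long face.

Emit:
{"fn": "step_arm", "kwargs": {"plan": [{"offset": [2, 0, 0], "rot": [0, 0, 0], "gripper": 8.5}, {"offset": [3.7, -2, 0], "rot": [0, 0, 0], "gripper": 8.5}, {"offset": [3.7, -2.9, 0], "rot": [0, 0, 0], "gripper": 8.5}, {"offset": [3.7, -2.9, 0], "rot": [0, 0, 0], "gripper": 8.5}, {"offset": [3.7, -2.9, 0], "rot": [0, 0, 0], "gripper": 8.5}, {"offset": [3.7, -2.9, 0], "rot": [0, 0, 0], "gripper": 8.5}, {"offset": [3.7, -2.9, 0.5], "rot": [0, 0, 0], "gripper": 8.5}, {"offset": [3.7, -2.9, 1.2], "rot": [0, 0, 0], "gripper": 8.5}]}}

```text
time_s: 8.4
eef_pos: [411.2, -87.9, 95.6]
ee_rot: [0.0, -0.064, 0.998, -0.0]
force: [-0.1, 0.2, -0.2]
grip_width: 0.996
grip_force: 0.0
```

```bash
python3 -c "
from h import *
rep('w6'); print(sense()['grip_width'])"
```

```text
t 8.4 tool rail xy [-285.3  -20.3] z 95.6 F [-0.1  0.2 -0.2]
wrist {'c': array([-282.1,  -62.1]), 'size': array([ 5. , 17.9]), 'long_deg': -5.1, 'corners': [[-291.0, -64.0], [-273.0, -65.0], [-273.0, -60.0], [-291.0, -59.0]]}
scene {'c': array([-175. ,  -27.6]), 'size': array([ 98.7, 147.2]), 'long_deg': -74.9, 'corners': [[-242.0, 31.0], [-203.0, -112.0], [-108.0, -86.0], [-147.0, 56.0]]}
side {'c': array([-174.4,  -49.2]), 'size': array([101.4,  95.6]), 'long_deg': 15.1, 'corners': [[-236.0, -16.0], [-211.0, -109.0], [-113.0, -82.0], [-138.0, 10.0]]}
0.9974000574952702
```

View pics/w6s.png

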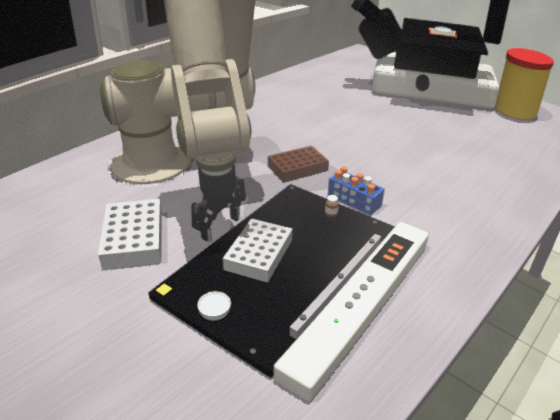

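The scene view shows the open fingers at (222,212) behind the block at (259,248), with dish and vial untouched. I push forward.

Emit:
{"fn": "step_arm", "kwargs": {"plan": [{"offset": [-2.4, 0, 0], "rot": [0, 0, 0], "gripper": 8.5}, {"offset": [-3, 0, 0], "rot": [0, 0, 0], "gripper": 8.5}, {"offset": [-3.6, 0, 0], "rot": [0, 0, 0], "gripper": 8.5}, {"offset": [-4.2, 0, 0], "rot": [0, 0, 0], "gripper": 8.5}, {"offset": [-4.8, 0, 0], "rot": [0, 0, 0], "gripper": 8.5}, {"offset": [-5.4, 0, 0], "rot": [0, 0, 0], "gripper": 8.5}, {"offset": [-6, 0, 0], "rot": [0, 0, 0], "gripper": 8.5}, {"offset": [-6.6, 0, 0], "rot": [0, 0, 0], "gripper": 8.5}, {"offset": [-7.2, 0, 0], "rot": [0, 0, 0], "gripper": 8.5}, {"offset": [-7.8, 0, 0], "rot": [0, 0, 0], "gripper": 8.5}, {"offset": [-8.4, 0, 0], "rot": [0, 0, 0], "gripper": 8.5}, {"offset": [-9, 0, 0], "rot": [0, 0, 0], "gripper": 8.5}]}}

```text
time_s: 9.75
eef_pos: [500.7, -76.7, 95.9]
ee_rot: [-0.0, -0.064, 0.998, -0.0]
force: [-4.9, -0.9, -1.4]
grip_width: 0.995
grip_force: 2.1
```

```bash
python3 -c "
from h import *
rep('w7')"
```

```text
t 9.75 tool rail xy [-195.1  -20.6] z 95.9 F [-4.9 -0.9 -1.4]
wrist {'c': array([-185.2,  -55.4]), 'size': array([53.5, 28.1]), 'long_deg': 47.2, 'corners': [[-214.0, -65.0], [-193.0, -85.0], [-157.0, -45.0], [-177.0, -26.0]]}
scene {'c': array([-141.7,  -38.5]), 'size': array([116.5, 146.2]), 'long_deg': -89.5, 'corners': [[-201.0, 34.0], [-199.0, -112.0], [-83.0, -111.0], [-84.0, 35.0]]}
side {'c': array([-138.6,  -84.5]), 'size': array([103.8,  51.2]), 'long_deg': 3.3, 'corners': [[-192.0, -62.0], [-189.0, -113.0], [-85.0, -107.0], [-88.0, -56.0]]}
```

The block is square (-89.5°) at y≈-34, with about 85 mm to go. I continue, slower at the end.

Emit:
{"fn": "step_arm", "kwargs": {"plan": [{"offset": [-0.6, 0, 0], "rot": [0, 0, 0], "gripper": 8.5}, {"offset": [-1.2, 0, 0], "rot": [0, 0, 0], "gripper": 8.5}, {"offset": [-1.8, 0, 0], "rot": [0, 0, 0], "gripper": 8.5}, {"offset": [-2.4, 0, 0], "rot": [0, 0, 0], "gripper": 8.5}, {"offset": [-3, 0, 0], "rot": [0, 0, 0], "gripper": 8.5}, {"offset": [-3.6, 0, 0], "rot": [0, 0, 0], "gripper": 8.5}, {"offset": [-4.2, 0, 0], "rot": [0, 0, 0], "gripper": 8.5}, {"offset": [-4.8, 0, 0], "rot": [0, 0, 0], "gripper": 8.5}, {"offset": [-5.4, 0, 0], "rot": [0, 0, 0], "gripper": 8.5}, {"offset": [-6, 0, 0], "rot": [0, 0, 0], "gripper": 8.5}, {"offset": [-6.5, 0, 0], "rot": [0, 0, 0], "gripper": 8.5}, {"offset": [-7, 0, 0], "rot": [0, 0, 0], "gripper": 8.5}]}}

```text
time_s: 11.1
eef_pos: [569.5, -67.8, 96.1]
ee_rot: [-0.001, -0.064, 0.998, -0.0]
force: [-6.8, -0.6, 3.6]
grip_width: 0.998
grip_force: 3.2
```

```bash
python3 -c "
from h import *
rep('w8')
a=load('w8s')['color'];b=load('w8d')['color']
cv2.imwrite('pics/v8.png',cv2.resize(np.hstack([a[200:350,220:400],b[140:290,280:460]])[:,:,::-1],(792,330),interpolation=cv2.INTER_CUBIC))"
```

```text
t 11.1 tool rail xy [-125.7  -20.4] z 96.1 F [-6.8 -0.6  3.6]
wrist {'c': array([-116.7,  -55. ]), 'size': array([52.8, 28. ]), 'long_deg': 43.3, 'corners': [[-145.0, -63.0], [-126.0, -83.0], [-88.0, -47.0], [-107.0, -27.0]]}
scene {'c': array([-72.5, -38.5]), 'size': array([115.4, 147.4]), 'long_deg': -89.5, 'corners': [[-131.0, 35.0], [-129.0, -113.0], [-14.0, -112.0], [-16.0, 36.0]]}
side {'c': array([-68.8, -91.8]), 'size': array([104.2,  44.8]), 'long_deg': 10.1, 'corners': [[-124.0, -79.0], [-116.0, -123.0], [-14.0, -105.0], [-21.0, -61.0]]}
```

View pics/v8.png

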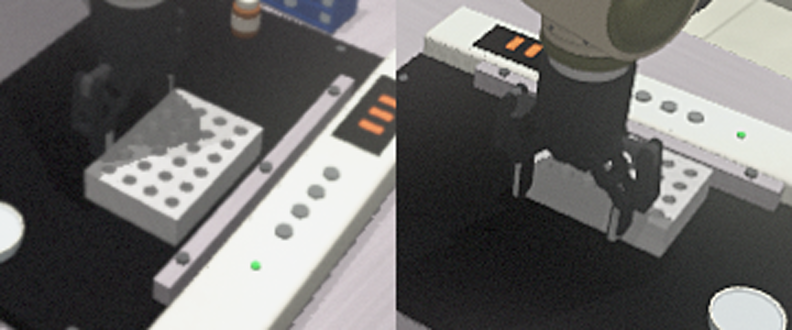

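The crop shows the block square, with a strip of black plate still between it and the rail (crop left, (230,190)). I creep in and watch the force.

Emit:
{"fn": "step_arm", "kwargs": {"plan": [{"offset": [-0.3, 0, 0], "rot": [0, 0, 0], "gripper": 8.5}, {"offset": [-0.6, 0, 0], "rot": [0, 0, 0], "gripper": 8.5}, {"offset": [-0.8, 0, 0], "rot": [0, 0, 0], "gripper": 8.5}, {"offset": [-1.0, 0, 0], "rot": [0, 0, 0], "gripper": 8.5}, {"offset": [-1.2, 0, 0], "rot": [0, 0, 0], "gripper": 8.5}, {"offset": [-1.3, 0, 0], "rot": [0, 0, 0], "gripper": 8.5}]}}

```text
time_s: 11.85
eef_pos: [582.1, -66.2, 96.0]
ee_rot: [-0.001, -0.064, 0.998, 0.0]
force: [-7.3, -1.8, 3.9]
grip_width: 0.991
grip_force: 3.5
```

Emit:
{"fn": "step_arm", "kwargs": {"plan": [{"offset": [-0.15, 0, 0], "rot": [0, 0, 0], "gripper": 8.5}, {"offset": [-0.3, 0, 0], "rot": [0, 0, 0], "gripper": 8.5}]}}

```text
time_s: 12.05
eef_pos: [585.0, -65.8, 96.0]
ee_rot: [-0.001, -0.064, 0.998, 0.0]
force: [-6.8, -0.8, 4.1]
grip_width: 0.998
grip_force: 3.4
```

Emit:
{"fn": "step_arm", "kwargs": {"plan": [{"offset": [-0.15, 0, 0], "rot": [0, 0, 0], "gripper": 8.5}, {"offset": [-0.3, 0, 0], "rot": [0, 0, 0], "gripper": 8.5}]}}

```text
time_s: 12.25
eef_pos: [587.0, -65.4, 96.0]
ee_rot: [-0.003, -0.064, 0.998, 0.0]
force: [-20.0, -3.2, 13.1]
grip_width: 0.997
grip_force: 10.3
```

Emit:
{"fn": "step_arm", "kwargs": {"plan": [{"offset": [-0.15, 0, 0], "rot": [0, 0, 0], "gripper": 8.5}, {"offset": [-0.3, 0, 0], "rot": [0, 0, 0], "gripper": 8.5}]}}

```text
time_s: 12.45
eef_pos: [587.6, -65.4, 96.0]
ee_rot: [-0.007, -0.064, 0.998, 0.001]
force: [-40.7, -4.5, 26.8]
grip_width: 0.993
grip_force: 20.5
```

The force rose from 7 to 41 N while the tool stalled, so the block is against the rail. I back straight off and check.

Emit:
{"fn": "step_arm", "kwargs": {"plan": [{"offset": [0.3, 0, 0], "rot": [0, 0, 0], "gripper": 8.5}, {"offset": [0.8, 0, 0], "rot": [0, 0, 0], "gripper": 8.5}, {"offset": [3, 0, 0], "rot": [0, 0, 0], "gripper": 8.5}, {"offset": [6, 0, -2], "rot": [0, 0, 0], "gripper": 8.5}, {"offset": [10, 0, -6], "rot": [0, 0, 0], "gripper": 8.5}, {"offset": [14, 0, -11], "rot": [0, 0, 0], "gripper": 8.5}, {"offset": [17, 0, -16], "rot": [0, 0, 0], "gripper": 8.5}, {"offset": [17, 0, -20], "rot": [0, 0, 0], "gripper": 8.5}, {"offset": [17, 0, -20], "rot": [0, 0, 0], "gripper": 8.5}, {"offset": [17, 0, -20], "rot": [0, 0, 0], "gripper": 8.5}]}}

```text
time_s: 13.45
eef_pos: [423.2, -86.9, 298.5]
ee_rot: [0.003, -0.064, 0.998, -0.002]
force: [-0.6, -0.2, -0.6]
grip_width: 0.994
grip_force: 0.0
```

```bash
python3 - <<'E'
from h import *
rep('w9')
a=load('w9s')['color'];b=load('w9d')['color']
cv2.imwrite('pics/v9.png',cv2.resize(np.hstack([a[200:350,220:400],b[140:290,290:470]])[:,:,::-1],(792,330),interpolation=cv2.INTER_CUBIC))
d0=[load('s0'),load('d0')]
# rest of scene: changed pixels around dish, vial, rack
for k,n in zip(d0,('w9s','w9d')):
    df=np.abs(k['color'].astype(int)-load(n)['color']).sum(2)
    for nm,p in (('dish',(214,303)),('vial',(332,203)),('rack',(356,190))) if n=='w9s' else (('dish',(440,285)),('vial',(269,193)),('rack',(228,182))):
        print(n,nm,np.median(df[p[1]-10:p[1]+10,p[0]-12:p[0]+12]))
E
```

```text
t 13.45 tool rail xy [-273.3  -20.9] z 298.5 F [-0.6 -0.2 -0.6]
wrist {'c': array([-88.2, -34.4]), 'size': array([ 30.2, 139.7]), 'long_deg': -87.8, 'corners': [[-106.0, 35.0], [-101.0, -105.0], [-70.0, -104.0], [-76.0, 36.0]]}
scene {'c': array([-51. , -38.3]), 'size': array([145.8,  94.3]), 'long_deg': 89.8, 'corners': [[-98.0, -111.0], [-4.0, -111.0], [-4.0, 34.0], [-98.0, 35.0]]}
side {'c': array([-55.5, -38.3]), 'size': array([140.9, 105. ]), 'long_deg': 88.9, 'corners': [[-109.0, -108.0], [-4.0, -110.0], [-2.0, 31.0], [-107.0, 33.0]]}
w9s dish 3.0
w9s vial 5.0
w9s rack 6.0
w9d dish 2.0
w9d vial 6.0
w9d rack 5.0
```

View pics/v9.png

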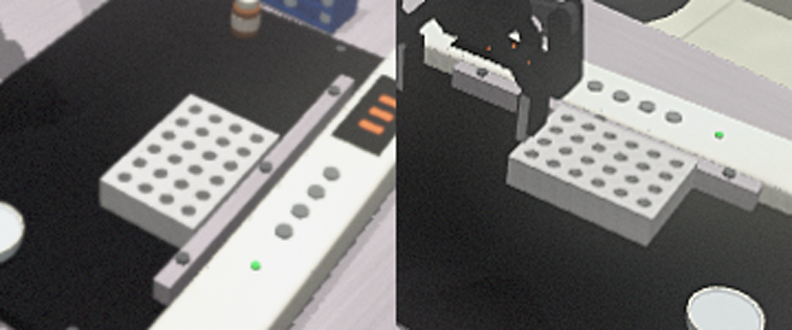

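View pics/w9.png

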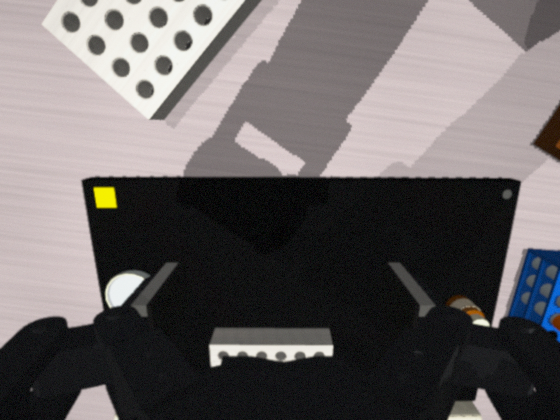

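Both crops show the far side flush along the rail, with no black strip between (crop left (230,185), crop right (620,130)). The wrist view shows the near face straight at (270,340), and dish, vial and rack unmoved. The block measures y≈-34, angle within about 1°. I'm handing in.

```bash
python3 -c "
from h import *
print(finish_job())"
```

```text
the job is handed in; nothing more can be done
None
```

The job is handed in, with no verdict returned: the block's long side rests against the rail, about 34 mm right of its middle and within about 1° of square by camera, and the dish, vial and rack look unmoved.

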